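# Set the long dig block against the stop rail

### The arm

A 6-joint arm with a two-finger parallel gripper is mounted at the origin on the work surface. World frame = base frame: x ahead of the robot, y to its left, z up, the work surface at z = 0. Lengths are in m, angles in rad, forces in N, time in s.
With the tool pointing down it reaches from about 0.3 to 0.775 m from the base axis. Payload 14.6 kg.
Tool frame: the origin (TCP) lies midway between the tips of the shut fingers; the grasp point (between the pads) lies 19 mm behind it (ctrl.pinch_z is the distance from the TCP to the grasp point, in m); z points along the fingers, y is the line along which they close (so a half turn about z gives the same grasp; the last joint's range is limited). The gripper opens to 94 mm and grips with 3 to 60 N. Pads are 16 mm wide; open, the fingers measure 119 mm over their backs; the gripper's body (75 mm by 177 mm) begins 78 mm behind the grasp point.
Start: joints at [1.117, 0.3, 1.521, -0, 1.321, -0.067], TCP at [0.207, 0.509, 0.205] pointing down, gripper open.
Joint ranges: [-3.03, 3.03], [-0.79, 2.21], [0.23, 2.52], [-1.04, 4.18], [0, 3.07], [-2.55, 2.55]. Speed limits (rad/s): [2.22, 2.22, 2.57, 3.14, 3.14, 3.14].

### API

Orientations are given as [roll, pitch, yaw] about the fixed x, y, z axes, in that order (R = Rz(yaw) Ry(pitch) Rx(roll)).
In Python, from station import ctrl gives the robot as it stands.
- The arm moves only by the tool jog_arm, never from a script. Its argument "motion" is a list of rows, each a list of 7 numbers: the shift along the tool's x, y, z in m, then the turn, a rotation vector about the tool's x, y, z in rad, then the opening, from -1 (shut) to 1 (fully open). In form: [[tx, ty, tz, rx, ry, rz, gripper], ...]. A call has 1 to 5 rows; each row shifts and turns the commanded pose from where the row before left it, along the tool's axes as they then stand; what a row does not reach is not made up. A row lasts 1/10 s, in which the tool goes at most 50 mm and 8.59 degrees, less where a joint would pass 70% of its speed; a pose out of reach is approached as far as the arm can. A call is refused whole if a number of a shift passes 0.05 or a number of a turn 0.15, either way. A call with a gripper value outside its range is refused whole. The fingers move at their own pace and stop on an object; "squeeze" is the grip in N (left out, the last holds). Time passes only in rows, so rows that do not move let the fingers close. It gives the time, the measured TCP pose, the force, the opening and the grip force at its end, in the units of the state.
- ctrl.get_obs(): the state, without advancing time (a new reading comes with each control period).
- ctrl.camera(name): name is "side" or "top"; returns the picture (400x640x3 uint8, red, green, blue); there is no depth.
- ctrl.camera_model(name): a dict with "intrinsics" (3x3 intrinsics, pixels), "rvec" (rotation vector, rad) and "tvec" (3), from world to camera coordinates, as OpenCV has them. Camera axes: x right, y down, z forward; pixel columns grow to the right and rows downward; lengths in m; the calibration is good to about 2 mm. A picture is of the moment at which its call begins. camera_model takes no time and is no camera call.
- ctrl.hand_in(): hands the job in; it is judged then, once.
The state is a dict: "time_s": time; "qpos": joint angles; "joint_vel": joint speeds; "tau": joint torques, N m; "ee_pos": TCP position; "eef_rot": TCP orientation; "force": force on the tool from outside, world axes, zero at the start; "moment": the same for the moment, N m; "grip_width": finger opening in m; "grip_force": force on a finger pad.
Only numpy, scipy, OpenCV 4.12 (cv2) and the standard library are available. Lean on these libraries where they do the work, as an engineer would, in place of code of your own. Each camera call takes 0.05 s, during which the arm holds its last target. There are 200 camera calls.

### The job

Slide the long plaster dig block away from the robot until its long side lies flush along the wooden stop rail screwed to the table, without sticking out past either end of the rail, so that it cannot creep while it is brushed. Push it along the table without lifting or tipping it, and leave the square plaster block and the brush where they are.

Things in the scene. Friction and masses are not known exactly. Their poses are not given: they have to be found in the camera images.
- long_block: Long off-white plaster block, a carved backbone along its top: 260 mm long (its y), 75 wide (x), 40 high, 0.5 to 0.95 kg, loose. Origin: centre of underside, z up. Its +x long side faces the rail, -x the robot; it starts up to 18 degrees askew, centre 105 to 135 mm from the rail's centre line. A push at one end mostly swings that end.
- stop_rail: Stop rail, a straight wooden batten fixed to the table beyond the long block: 400 mm long (its y), 25 wide (x), 30 high. Origin: centre of underside, z up, +x pointing away from the block and the robot; its face towards the block is at x = -12.5 mm. With the block flush, the block's origin is at x = -50 mm in this frame.
- square_block: Bystander: the shorter plaster dig block with a coiled shell on top, 120 x 100 x 40 mm (x, y, z), loose on the table to the left or right of the long block. Origin at the centre of its underside.
- brush: Bystander: a flat brush lying on the table on the other side of the long block, about 175 mm long (its x, bristles at +x), 32 mm wide, 14 mm high. Origin on its underside near mid-length. Beyond the rail lies a 65 x 200 x 50 mm grey pencil case, never nearer than about 60 mm to the rail.

How it is judged:
By the outcome, as a careful person would: the job done as asked, in the order asked, and still so for the second after the job is handed in, with the robot touching nothing.
It also fails if it takes over 43 s, if anything falls off the work surface, if the arm or the gripper's body presses on something with over 40 N, if the wrist force passes 120 N, or if a joint passes its speed limit or range.

## Working session

There is one attempt and no reset: what is moved stays moved. The work goes in short steps, Python scripts to look and compute and a tool call to move; the robot and the scene stay as the last step left them, time stands still between calls to the robot, and variables do not carry over. Pictures are saved under pics/ and viewed, at most 10 in all, crops included, and the job is handed in when it is done.

Besides the shell and the picture viewer there is one more tool, called after "Call:" as a command line: name --pt "numbers of a row" for each row, then --argument value for the rest. jog_arm: Moves the arm, as the interface text tells. Its arguments: {"type":"object","properties":{"motion":{"type":"array"},"squeeze":{"type":"number"}},"required":["motion"]}

```bash
mkdir -p pics; cat > h.py <<'E'
import numpy as np, cv2
from station import ctrl
def snap(n,f):
    im=ctrl.camera(n); cv2.imwrite('pics/'+f,im[:,:,::-1]); return im
def px2w(n,uv,z):
    m=ctrl.camera_model(n);K=np.array(m['intrinsics'],float);R=cv2.Rodrigues(np.array(m['rvec'],float))[0];t=np.array(m['tvec'],float).ravel()
    c=-R.T@t; out=[]
    for u,v in uv:
        d=R.T@np.linalg.solve(K,[u,v,1]); out.append(c+d*(z-c[2])/d[2])
    return np.array(out)
E
python3 - <<'E'
from h import *
snap('top','t0.png');snap('side','s0.png')
o=ctrl.get_obs();print(o['time_s'],o['ee_pos'],o['eef_rot'],o['force'],o['grip_width'])
E
```

```text
0.1 [0.20736471 0.50914679 0.20496054] [-3.14055690e+00 -5.47225858e-05  2.75482449e+00] [-1.0746788   0.16859049 -0.49246067] 0.09421144522966778
```

View pics/t0.png

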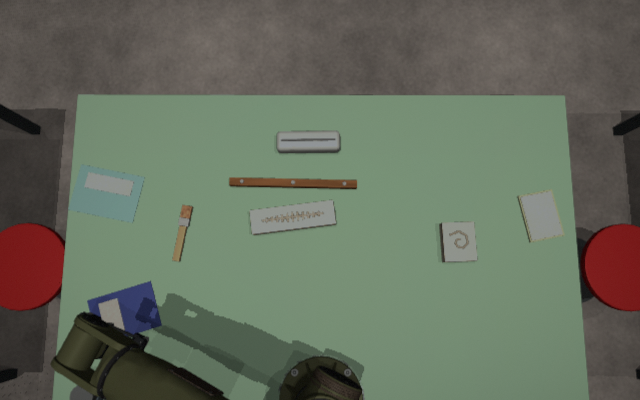

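View pics/s0.png

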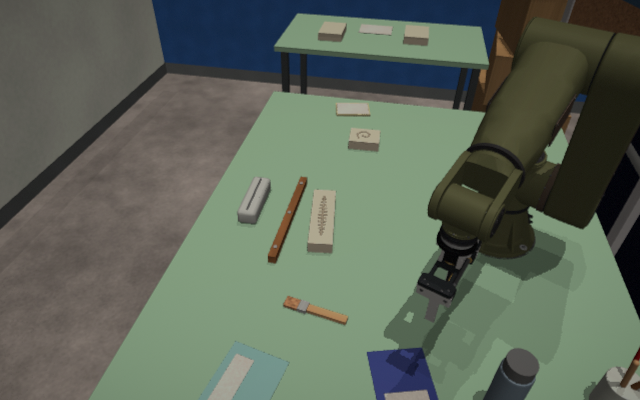

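The top picture shows the rail at about (230..356, 178..188), the long block at (250..336, 201..234), the brush at (182,233), and the square block at (459,242). I'll enlarge it next.

```bash
python3 - <<'E'
from h import *
im=cv2.imread('pics/t0.png')
c=im[165:245,220:366]; cv2.imwrite('pics/c0.png',cv2.resize(c,None,fx=5,fy=5,interpolation=cv2.INTER_CUBIC))
print(px2w('top',[(320,200),(182,233),(459,242)],0.0))
E
```

```text
[[ 5.97438674e-01 -2.71273381e-04  0.00000000e+00]
 [ 4.92786588e-01  4.31129878e-01  0.00000000e+00]
 [ 4.64802227e-01 -4.34593879e-01  0.00000000e+00]]
```

View pics/c0.png

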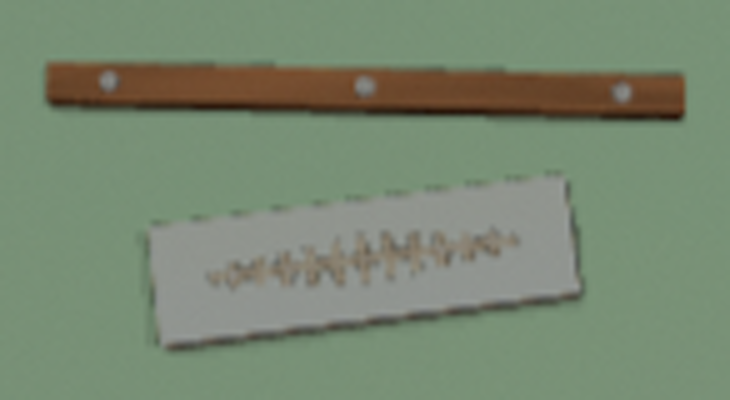

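The crop shows the block's top corners at about (148,228), (567,177), (580,291) and (163,345). The rail's ends are at x=47 and x=685, with its screws at (109,81), (365,87) and (622,92).

```bash
cat >> h.py <<'E'
def crop(pts,x0,y0,s): return [(x0+(u+.5)/s-.5,y0+(v+.5)/s-.5) for u,v in pts]
E
python3 - <<'E'
from h import *
b=px2w('top',crop([(148,228),(567,177),(580,291),(163,345)],220,165,5),.04)
r=px2w('top',crop([(47,63),(685,74),(685,114),(47,102),(109,81),(365,87),(622,92)],220,165,5),.03)
print(b,b.mean(0)); print([np.linalg.norm(b[i]-b[(i+1)%4]) for i in range(4)])
d=(b[0]-b[1])+(b[3]-b[2]); print('yaw blk',np.degrees(np.arctan2(-d[0],d[1])))
print(r,r[:4].mean(0)); d=r[4]-r[6]; print('yaw rail',np.degrees(np.arctan2(-d[0],d[1])),np.linalg.norm(r[0]-r[1]),np.linalg.norm(r[1]-r[2]))
ry=np.arctan2(-d[0],d[1]);R=np.array([[np.cos(ry),-np.sin(ry)],[np.sin(ry),np.cos(ry)]])
print('blk in rail',(b.mean(0)[:2]-r[5,:2])@R)
E
```

```text
[[ 0.55927584  0.21724868  0.04      ]
 [ 0.59112982 -0.04044267  0.04      ]
 [ 0.52043157 -0.04816442  0.04      ]
 [ 0.4872498   0.20642159  0.04      ]] [0.53952176 0.08376579 0.04      ]
[np.float64(0.2596526653880954), np.float64(0.07111868741750514), np.float64(0.2567392877221127), np.float64(0.07283527478035905)]
yaw blk 7.235233453052904
[[ 0.66471428  0.28417177  0.03      ]
 [ 0.65794671 -0.11469464  0.03      ]
 [ 0.63252187 -0.11441559  0.03      ]
 [ 0.63991192  0.28343336  0.03      ]
 [ 0.65327435  0.24514006  0.03      ]
 [ 0.64955234  0.08527476  0.03      ]
 [ 0.64646646 -0.07521566  0.03      ]] [0.64877369 0.08462373 0.03      ]
yaw rail -1.2174119629349238 0.39892382721448877 0.025426373766564123
blk in rail [-0.10997368 -0.00384636]
```

Call:
jog_arm --pt "0 0 0 0 0 -0.0915 1" --pt "0 0 0 0 0 -0.0915 1" --pt "0 0 0 0 0 -0.0915 1" --pt "0 0 0 0 0 -0.0915 1" --pt "0 0 0 0 0 0 1"

```text
time_s: 0.6
ee_pos: [0.2074, 0.5092, 0.2051]
eef_rot: [-3.141, -0.0, 3.122]
force: [0.1, 0.1, -0.8]
grip_width: 0.0942
grip_force: 0.0
```

Call:
jog_arm --pt "-0.022 -0.042 0 0 0 0 1" --pt "-0.022 -0.042 0 0 0 0 1" --pt "-0.022 -0.042 0 0 0 0 1" --pt "-0.022 -0.042 0 0 0 0 1" --pt "-0.022 -0.042 0 0 0 0 1"

```text
time_s: 1.1
ee_pos: [0.3134, 0.2954, 0.2054]
eef_rot: [3.142, 0.0, 3.118]
force: [1.1, -0.3, 0.5]
grip_width: 0.0941
grip_force: 0.0
```

Call:
jog_arm --pt "-0.022 -0.042 0 0 0 0 1" --pt "-0.022 -0.042 0 0 0 0 1" --pt "-0.022 -0.042 0 0 0 0 1" --pt "-0.022 -0.042 0 0 0 0 1" --pt "-0.022 -0.042 0 0 0 0 1"

```text
time_s: 1.6
ee_pos: [0.4191, 0.0829, 0.2056]
eef_rot: [3.141, 0.0, 3.118]
force: [-0.2, 1.0, -0.6]
grip_width: 0.094
grip_force: 0.0
```

Call:
jog_arm --pt "0 0 0 0 0 0 1" --pt "0 0 0 0 0 0 1"

```text
time_s: 1.8
ee_pos: [0.4187, 0.0842, 0.2052]
eef_rot: [3.142, -0.001, 3.116]
force: [-0.6, -0.7, -1.0]
grip_width: 0.094
grip_force: 0.0
```

Call:
jog_arm --pt "0 0 0.04 0 0 0 1" --pt "0 0 0.04 0 0 0 1" --pt "0 0 0.04 0 0 0 1" --pt "0 0 0.035 0 0 0 1" --pt "0 0 0.02 0 0 0 1"

```text
time_s: 2.3
ee_pos: [0.417, 0.0861, 0.0281]
eef_rot: [-3.141, -0.003, 3.121]
force: [-0.2, -0.5, -0.1]
grip_width: 0.0938
grip_force: 0.0
```

Call:
jog_arm --pt "0 0 0.01 0 0 0 1" --pt "0 0 0.007 0 0 0 1" --pt "-0.015 0 0 0 0 0 1" --pt "-0.015 0 0 0 0 0 1" --pt "-0.01 0 0 0 0 0 1"

```text
time_s: 2.8
ee_pos: [0.46, 0.0846, 0.0144]
eef_rot: [3.141, 0.002, 3.121]
force: [0.6, -0.4, 0.7]
grip_width: 0.0935
grip_force: 0.0
```

Call:
jog_arm --pt "-0.005 0 0 0 0 0 1" --pt "-0.005 0 0 0 0 0 1" --pt "-0.005 0 0 0 0 0 1" --pt "-0.005 0 0 0 0 0 1" --pt "-0.005 0 0 0 0 0 1"

```text
time_s: 3.3
ee_pos: [0.484, 0.0835, 0.0135]
eef_rot: [-3.142, -0.0, 3.121]
force: [0.8, -0.5, 0.3]
grip_width: 0.0938
grip_force: 0.0
```

Call:
jog_arm --pt "-0.004 0 0 0 0 0 1" --pt "-0.004 0 0 0 0 0 1" --pt "-0.004 0 0 0 0 0 1" --pt "-0.004 0 0 0 0 0 1" --pt "-0.004 0 0 0 0 0 1"

```text
time_s: 3.8
ee_pos: [0.503, 0.0834, 0.0133]
eef_rot: [3.141, -0.002, 3.121]
force: [-7.6, 1.8, 4.8]
grip_width: 0.0941
grip_force: 3.5
```

Call:
jog_arm --pt "-0.004 0 0 0 0 0 1" --pt "-0.004 0 0 0 0 0 1" --pt "-0.004 0 0 0 0 0 1" --pt "-0.004 0 0 0 0 0 1" --pt "-0.004 0 0 0 0 0 1"

```text
time_s: 4.3
ee_pos: [0.5228, 0.0828, 0.0133]
eef_rot: [-3.142, -0.003, 3.121]
force: [-10.3, 0.2, 7.7]
grip_width: 0.0939
grip_force: 4.8
```

```bash
python3 - <<'E'
from h import *
im=snap('top','t1.png');s=snap('side','s1.png')
a=cv2.resize(im[165:245,220:366],None,fx=5,fy=5,interpolation=cv2.INTER_CUBIC)
cv2.imwrite('pics/c1.png',a[:,:,::-1])
E
```

```text
(no output)
```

View pics/c1.png

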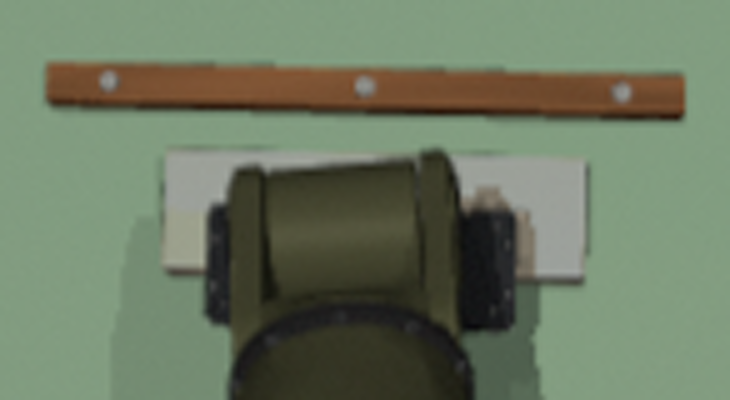

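The crop shows the block now parallel to the rail: far edge from (165,149) to (587,157), rail near edge from (47,104) to (685,117). The block is well inside both ends.

Call:
jog_arm --pt "-0.004 0 0 0 0 0 1" --pt "-0.004 0 0 0 0 0 1" --pt "-0.004 0 0 0 0 0 1" --pt "-0.004 0 0 0 0 0 1" --pt "-0.003 0 0 0 0 0 1"

```text
time_s: 4.9
ee_pos: [0.542, 0.0823, 0.0133]
eef_rot: [-3.141, -0.002, 3.121]
force: [-7.8, 0.2, 5.7]
grip_width: 0.0936
grip_force: 4.1
```

Call:
jog_arm --pt "-0.001 0 0 0 0 0 1" --pt "-0.001 0 0 0 0 0 1" --pt "-0.001 0 0 0 0 0 1" --pt "-0.001 0 0 0 0 0 1" --pt "-0.001 0 0 0 0 0 1"

```text
time_s: 5.4
ee_pos: [0.5468, 0.0822, 0.0132]
eef_rot: [-3.141, -0.002, 3.121]
force: [-8.7, -0.7, 5.7]
grip_width: 0.094
grip_force: 3.9
```

```bash
python3 - <<'E'
from h import *
im=snap('top','t2.png')
a=cv2.resize(im[165:245,220:366],None,fx=5,fy=5,interpolation=cv2.INTER_CUBIC)
cv2.imwrite('pics/c2.png',a[:,:,::-1])
E
```

```text
(no output)
```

View pics/c2.png

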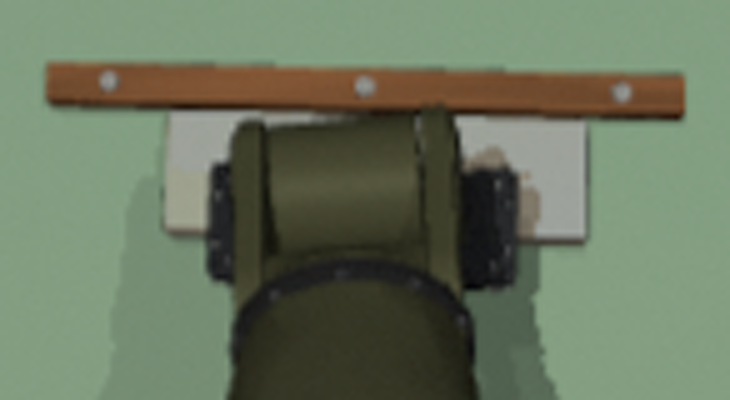

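The crop shows the block's far edge at v≈112–118, a few mm or less from the rail. I'll creep forward until the force rises.

Call:
jog_arm --pt "-0.001 0 0 0 0 0 1" --pt "-0.001 0 0 0 0 0 1" --pt "-0.001 0 0 0 0 0 1"

```text
time_s: 5.75
ee_pos: [0.5498, 0.0821, 0.0132]
eef_rot: [-3.141, -0.002, 3.121]
force: [-8.2, 1.0, 4.2]
grip_width: 0.094
grip_force: 3.9
```

Call:
jog_arm --pt "-0.001 0 0 0 0 0 1" --pt "-0.001 0 0 0 0 0 1"

```text
time_s: 5.95
ee_pos: [0.5518, 0.0821, 0.0133]
eef_rot: [-3.141, -0.002, 3.121]
force: [-7.3, 0.1, 4.8]
grip_width: 0.0943
grip_force: 3.9
```

Call:
jog_arm --pt "-0.001 0 0 0 0 0 1" --pt "-0.001 0 0 0 0 0 1"

```text
time_s: 6.15
ee_pos: [0.5534, 0.082, 0.0132]
eef_rot: [-3.141, -0.004, 3.121]
force: [-16.3, 0.7, 13.0]
grip_width: 0.0939
grip_force: 8.4
```

Call:
jog_arm --pt "-0.001 0 0 0 0 0 1"

```text
time_s: 6.25
ee_pos: [0.5534, 0.082, 0.0133]
eef_rot: [-3.141, -0.006, 3.121]
force: [-25.5, -0.5, 19.7]
grip_width: 0.0936
grip_force: 12.9
```

Call:
jog_arm --pt "0.001 0 0 0 0 0 1" --pt "0.002 0 0 0 0 0 1" --pt "0.008 0 0 0 0 0 1" --pt "0.03 0 0 0 0 0 1" --pt "0.04 0 0 0 0 0 1"

```text
time_s: 6.75
ee_pos: [0.4741, 0.0836, 0.0133]
eef_rot: [3.141, 0.001, 3.12]
force: [2.1, 0.5, -0.3]
grip_width: 0.0941
grip_force: 0.0
```

Call:
jog_arm --pt "0.04 0 -0.03 0 0 0 1" --pt "0.03 0 -0.04 0 0 0 1" --pt "0.02 0 -0.04 0 0 0 1" --pt "0 0.04 -0.03 0 0 0 1" --pt "0 0.04 0 0 0 0 1"

```text
time_s: 7.25
ee_pos: [0.3876, 0.1667, 0.1577]
eef_rot: [3.139, 0.008, 3.119]
force: [1.4, -0.5, -0.3]
grip_width: 0.094
grip_force: 0.0
```

```bash
python3 - <<'E'
from h import *
im=snap('top','t3.png');s=snap('side','s3.png')
a=cv2.resize(im[165:245,220:366],None,fx=5,fy=5,interpolation=cv2.INTER_CUBIC)
b=cv2.resize(s[165:270,255:355],None,fx=5,fy=5,interpolation=cv2.INTER_CUBIC)
cv2.imwrite('pics/c3.png',a[:,:,::-1]);cv2.imwrite('pics/d3.png',b[:,:,::-1])
E
```

```text
(no output)
```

View pics/c3.png

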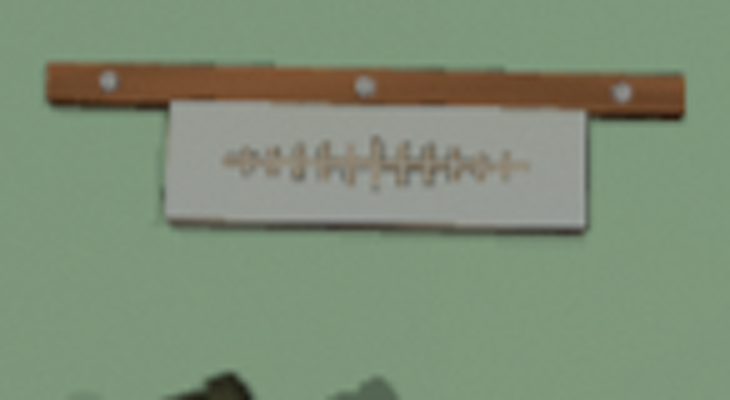

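View pics/d3.png

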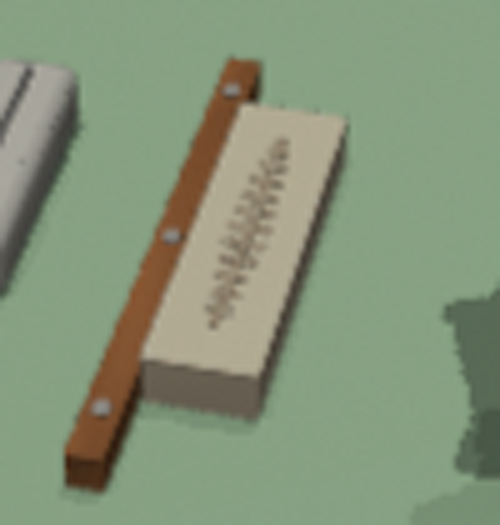

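The top crop shows the block's far edge meeting the rail's near face (v 100–110), with its ends at u=168 and u=587, inside the rail's 47–685. The side crop shows it flat and against the rail. I'll compare the angles at subpixel level.

```bash
python3 - <<'E'
from h import *
im=cv2.imread('pics/t3.png').astype(float)
def edge(u0,u1,v0,v1,ch,sign,z):
    p=[]
    for u in range(u0,u1):
        g=np.clip(sign*np.gradient(ch[v0:v1,u]),0,None); k=g.argmax(); sl=slice(max(k-2,0),k+3)
        p.append((u,v0+(g[sl]*np.arange(len(g))[sl]).sum()/g[sl].sum()))
    w=px2w('top',p,z); c=np.polyfit(w[:,1],w[:,0],1)
    r=w[:,0]-np.polyval(c,w[:,1]); return np.degrees(-np.arctan(c[0])),np.polyval(c,.08),r.std()
B,G,R=im[...,0],im[...,1],im[...,2]
print('rail far',edge(233,353,173,183,R-G,1,.03))
print('blk/rail',edge(257,334,180,192,B-R,1,.04))
print('blk near',edge(257,334,203,215,R-G,-1,.04))
o=ctrl.get_obs();print(o['time_s'])
E
```

```text
rail far (np.float64(-1.2153823111583222), np.float64(0.6613516094746079), np.float64(0.0003235723029453884))
blk/rail (np.float64(-1.3888519528526033), np.float64(0.6374637037016159), np.float64(0.0024890709404235102))
blk near (np.float64(-1.292884376891531), np.float64(0.5566507790832725), np.float64(0.00038742404821359233))
7.35
```

```bash
python3 -c "
from station import ctrl
print(ctrl.hand_in())"
```

```text
the job is handed in; nothing more can be done
None
```

I slid the long block flush against the stop rail (measured within about 0.1° of parallel, well inside both ends), never moved the arm near the square block or the brush, and handed the job in with the gripper clear at about 7.4 s.

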